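# Rock a stuck setting die out of its sprung holder

### The arm

A 6-joint arm with a two-finger parallel gripper is mounted at the origin on a cart in front of the work surface, level with it; the furniture and walls round the work are solid. World frame = base frame: x ahead of the robot, y to its left, z up, the work surface at z = 0. Lengths are in m, angles in degrees, forces in N, time in s.
With the tool pointing down it reaches from about 0.35 to 0.8 m from the base axis. Payload 7.3 kg.
Tool frame: the origin (TCP) lies midway between the tips of the shut fingers; the grasp point (between the pads) lies grip_depth behind it (grip_depth is the distance from the TCP to the grasp point, in m); x points along the fingers, z is the direction in which the jaws open and shut, and the axes are right-handed (so a half turn about x gives the same grasp; the last joint's range is limited). The gripper opens to 85 mm and grips with 20 to 120 N. Pads are 22 mm wide; open, the fingers measure 114 mm over their backs; the gripper's body (76 mm by 85 mm) begins 54 mm behind the grasp point. The pads swing forward as they close: fully open they stand 13 mm farther back than shut.
Start: joints at [-79.297, 19.595, 87.324, -0, 73.075, -8.365], TCP at [0.172, -0.496, 0.231] pointing down, gripper open.
Joint ranges: [-145.02, 145.02], [-44.19, 115.74], [2.07, 154.8], [-57.11, 237.11], [16.16, 152.29], [-177.93, 177.93]. Speed limits (degrees/s): [147.25, 147.25, 180, 180, 180, 180].

### API

Orientations are given as [roll, pitch, yaw] about the fixed x, y, z axes, in that order (R = Rz(yaw) Ry(pitch) Rx(roll)).
In Python, from bench import * gives the robot as it stands. The module is installed in compiled form; this text tells all that it offers.
- The arm moves only by the tool send_rows, never from a script. Its arguments are lists of equal length, an entry for each row: "jaw": the opening, from -1 (shut) to 1 (fully open), so that 0 is half open; "delta_pos": the shift along the tool's x, y, z in cm, a list of three; "turn": the turn about the tool's x in degrees. A call has 1 to 5 rows; each row shifts and turns the commanded pose from where the row before left it, along the tool's axes as they then stand; what a row does not reach is not made up. A row lasts 1/12 s, in which the tool goes at most 41.7 mm and 7.16 degrees, less where a joint would pass 70% of its speed; a pose out of reach is approached as far as the arm can. A call is refused whole if a number of a shift passes 4.17 or a number of a turn 7.16, either way. A call with a gripper value outside its range is refused whole. The fingers move at their own pace and stop on an object; "squeeze" is the grip in N (left out, the last holds). Time passes only in rows, so rows that do not move let the fingers close. It gives the time, the measured TCP pose, the force and the opening at its end, in the units of the state.
- get_obs(): the state, without advancing time (a new reading comes with each control period).
- grab_frame(name): name is "scene" or "top"; returns (picture, depth): 480x640x3 uint8, blue, green, red; 480x640 float32, m along the optical axis (not along the pixel's ray), 0 where there is no reading.
- camera_model(name): a dict with "mtx" (3x3 intrinsics, pixels), "rvec" (rotation vector, rad) and "tvec" (3), from world to camera coordinates, as OpenCV has them. Camera axes: x right, y down, z forward; pixel columns grow to the right and rows downward; lengths in m; the calibration is good to about 2 mm. A picture is of the moment at which its call begins. camera_model takes no time and is no camera call.
- sign_off(): hands the job in, once; it reports no verdict.
The state is a dict: "time_s": time; "q": joint angles; "dq": joint speeds; "joint_efforts": joint torques, N m; "eef_pos": TCP position; "orientation": TCP orientation; "wrist_force": force on the tool from outside, world axes, zero at the start; "ft_torque": the same for the moment, N m; "finger_gap": finger opening in m.
Only numpy, scipy, OpenCV 4.12 (cv2) and the standard library are available. Lean on these libraries where they do the work, as an engineer would, in place of code of your own. Each camera call takes 0.05 s, during which the arm holds its last target.

### The job

The setting die with the red grip is wedged tight between the sprung jaws of the grey die holder: take it by its red grip and work it loose by rocking it side to side along the length of the holder (lean it clearly to the robot's left first, then to the right, while it is still in the jaws), easing it up a little with each swing until it comes free. Finish still holding it upright over its own socket, just clear of the holder by a finger's breadth or two; do not put it down or let go. Leave the green die seated and do not disturb the things around.

Things in the scene. Friction and masses are not known exactly. Their poses are not given: they have to be found in the camera images.
- die_holder: grey two-station die holder screwed to the bench: footplate 96 x 226 mm, 10 mm high; body 60 x 206 mm, top 45 mm above the bench. Origin: centre of its underside, on the bench. x points away from the robot (within 25 degrees), y along its length to the robot's left, z up. Two sockets, wells 37 mm along x, floor 17 mm below the top, with 5 mm of room each side of a die along y for leaning
- socket_left (a point): centre of the floor of the +y socket, 28 mm above the bench; axes as the holder. In each socket two brass sprung jaws, noses 40 mm above the bench, press on the die's foot along y from both sides, about 40 N each: a straight pull needs about 50 N. While the die swings, one side slides up and one down, and it eases up lightly: swings of 0.15 to 0.2 rad each way, 3 mm higher each swing, work
- socket_right (a point): centre of the floor of the -y socket, 28 mm above the bench, 110 mm from the other; axes as the holder. The jaws let a die go once its foot has risen 12 mm; the foot leaves the holder at 17 mm
- red_die: die to take out, 0.2 to 0.32 kg, 92 mm tall, in either socket; axes as the holder. Origin: centre of the underside of its foot, on the socket floor at first. Steel foot 34 (x) x 30 (y) x 24 mm high, slim neck, red grip 22 (x) x 36 mm (y) from 44 to 92 mm up. Pinch the grip along x from above, about 74 mm up. Leaning turns it about x; from rest it tips over the foot's lower edge, 15 mm aside
- red_die_top (a point): centre of the top of the red grip, 92 mm above the die's origin
- green_die: same die with a green grip, in the other socket; it stays there. Origin: centre of the underside of its foot
- rivet_dish: round metal dish of rivets, 71 mm wide, 16 mm high, loose; origin at the centre of its underside; leave alone
- beeswax: yellow beeswax block, 36 x 58 x 20 mm, loose; origin at the centre of its underside; leave alone
- dye_bottle: dark bottle with a black cap, 44 mm wide, 98 mm tall, loose; origin at its underside; leave alone
- tape_measure: yellow pocket tape measure, 32 x 83 x 68 mm, loose; origin at its underside; leave alone
Things that resemble listed ones, but are neither listed nor needed, are in the scene too. Leave any orange look-alike of the red_die alone.

How it is judged:
By the outcome, as a careful person would: the job done as asked, in the order asked, and still so for the second after the job is handed in, while the arm keeps its last pose, push and grip.
It also fails if it takes over 64 s, if anything falls off the work surface, if the arm or the gripper's body presses on something with over 40 N, if the wrist force passes 120 N, or if a joint passes its speed limit or range.

## Working session

There is one attempt and no reset: what is moved stays moved. The work goes in short steps, Python scripts to look and compute and a tool call to move; the robot and the scene stay as the last step left them, time stands still between calls to the robot, and variables do not carry over. Pictures are saved under pics/ and viewed, and the job is handed in when it is done.

Besides the shell and the picture viewer there is one more tool, called after "Emit:" in YAML: its name, and indented under it one key for each argument. send_rows: Moves the arm, as the interface text tells. Its arguments: {"type":"object","properties":{"jaw":{"type":"array"},"delta_pos":{"type":"array"},"turn":{"type":"array"},"squeeze":{"type":"number"}},"required":["jaw","delta_pos","turn"]}

```bash
mkdir -p pics; python3 - <<'E'
from bench import *
import cv2,numpy as np
print(get_obs())
for n in ["scene","top"]:
    p,d=grab_frame(n); cv2.imwrite(f"pics/{n}0.png",p); np.save(f"{n}0.npy",d); print(n,camera_model(n))
E
```

```text
{'time_s': 0.0, 'q': array([-7.92961887e+01,  1.96382821e+01,  8.73749107e+01,  2.52762461e-04,
        7.30751924e+01, -8.36572528e+00]), 'dq': array([-0.02144165, -0.06548686, -0.08138414, -0.04266133,  0.05052599,
       -0.08642203]), 'joint_efforts': array([-2.94163241e-03, -4.33680940e+01, -2.46017289e+01, -4.52874283e-04,
        7.84759788e-03,  9.03158337e-06]), 'eef_pos': array([ 0.1714711 , -0.49580182,  0.23062337]), 'orientation': array([171.47759233,  89.91161441, 100.54705517]), 'wrist_force': array([ 0.43923286, -0.97116519, -0.50831863]), 'ft_torque': array([ 0.03765583,  0.0154087 , -0.05084411]), 'finger_gap': 0.08546319541053093}
scene {'mtx': array([[492.66443103,   0.        , 312.89841173],
       [  0.        , 492.66443103, 237.37901746],
       [  0.        ,   0.        ,   1.        ]]), 'rvec': array([ 0.77780294, -2.40901308,  1.27162215]), 'tvec': array([0.36872175, 0.32764853, 0.87487333])}
top {'mtx': array([[512.47292988,   0.        , 307.71779517],
       [  0.        , 512.47292988, 237.63737285],
       [  0.        ,   0.        ,   1.        ]]), 'rvec': array([ 2.16219796, -2.1663668 ,  0.0877229 ]), 'tvec': array([-0.10902538,  0.58070516,  1.14037844])}
```

```bash
ls -la; ls pics
```

```text
total 2420
drwxr-xr-x  3 agent agent    4096 Dec  6 17:14 .
drwxr-xr-x 23 root  root     4096 Dec  6 17:13 ..
drwxr-xr-x  2 agent agent    4096 Dec  6 17:14 pics
-rw-r--r--  1 agent agent 1228928 Dec  6 17:14 scene0.npy
-rw-r--r--  1 agent agent 1228928 Dec  6 17:14 top0.npy
scene0.png
top0.png
```

View pics/scene0.png

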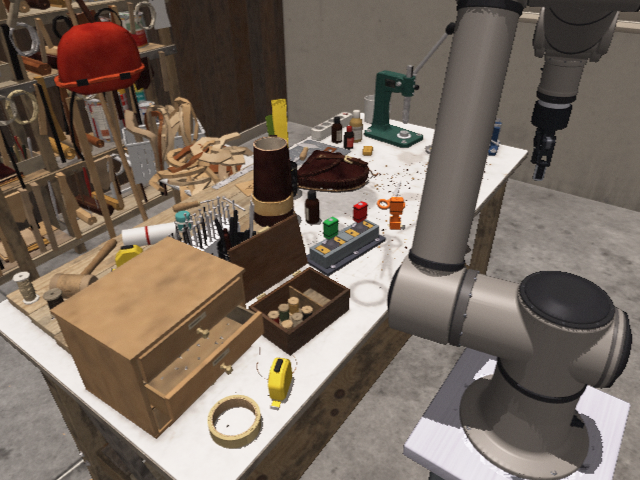

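View pics/top0.png

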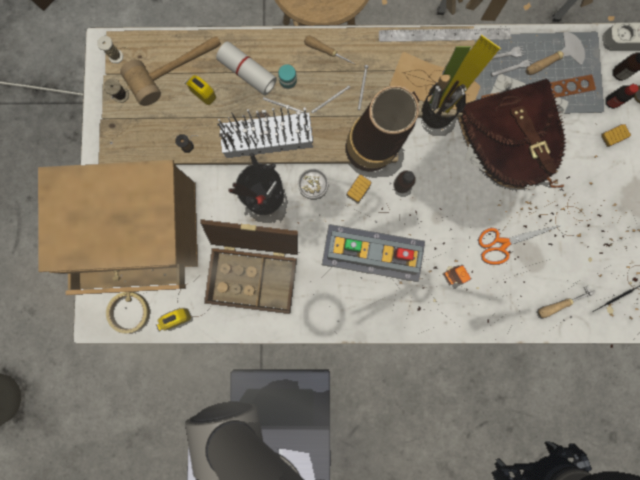

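The red die sits at top px (403,254), the right (−y) socket. The green one is at (353,245), and the orange look-alike is at (457,275). The dye bottle, at (404,181), is beyond the holder.

```bash
cat > h.py <<'E'
from bench import *
import cv2,numpy as np
def cloud(n,d):
    c=camera_model(n);R=cv2.Rodrigues(c['rvec'])[0];K=c['mtx']
    v,u=np.mgrid[:480,:640]
    P=np.stack([(u-K[0,2])/K[0,0]*d,(v-K[1,2])/K[1,1]*d,d],-1)
    return (P-c['tvec'])@R
E
python3 - <<'E'
from h import *
for n,(x0,y0,x1,y1) in {"top":(310,210,480,300),"scene":(290,180,420,280)}.items():
    p=cv2.imread(f"pics/{n}0.png");d=np.load(f"{n}0.npy");W=cloud(n,d)
    s=4 if n=="top" else 6
    cv2.imwrite(f"pics/{n}_crop.png",cv2.resize(p[y0:y1,x0:x1],None,fx=s,fy=s,interpolation=cv2.INTER_CUBIC))
    hsv=cv2.cvtColor(p,cv2.COLOR_BGR2HSV)
    roi=np.zeros((480,640),bool);roi[y0:y1,x0:x1]=1
    for nm,m in {"red":((hsv[...,0]<4)|(hsv[...,0]>174)),"green":(abs(hsv[...,0].astype(int)-65)<15)}.items():
        m=m&(hsv[...,1]>150)&(hsv[...,2]>60)&roi&(d>0)
        q=W[m]; zt=np.percentile(q[:,2],95); t=q[abs(q[:,2]-zt)<.006]
        print(n,nm,m.sum(),"z95",zt,"top ctr",t.mean(0),t.min(0),t.max(0),len(t), "minAreaRect",cv2.minAreaRect(t[:,:2].astype(np.float32)*1000))
    h=W[roi&(W[...,2]>.039)&(W[...,2]<.050)&(d>0)]
    h=h[(h[:,0]>.2)]
    r=cv2.minAreaRect(h[:,:2].astype(np.float32)*1000);print(n,"holder top",r,len(h),np.median(h[:,2]))
E
```

```text
top red 108 z95 0.12367527804452134 top ctr [ 0.53752874 -0.3137095   0.12067172] [ 0.52636243 -0.32927988  0.11769347] [ 0.54938627 -0.29758797  0.12501659] 92 minAreaRect ((537.7168579101562, -313.48724365234375), (33.373619079589844, 18.8378849029541), 79.25849914550781)
top green 12 z95 0.12454145949009973 top ctr [ 0.55899749 -0.21831819  0.12113162] [ 0.55355505 -0.22104894  0.11886954] [ 0.56212567 -0.21641909  0.12549585] 10 minAreaRect ((557.9556884765625, -218.5680389404297), (4.20426607131958, 8.746334075927734), 84.92289733886719)
top holder top ((541.22314453125, -297.8909912109375), (282.641845703125, 60.2862548828125), 79.84746551513672) 1817 0.045029108398991324
scene red 201 z95 0.11874390530931002 top ctr [ 0.53160427 -0.31071658  0.11755338] [ 0.52186707 -0.3326033   0.11327696] [ 0.54580249 -0.29494496  0.12160892] 57 minAreaRect ((533.0662231445312, -314.7431335449219), (37.683013916015625, 19.63946533203125), 76.33724212646484)
scene green 196 z95 0.11961061232044498 top ctr [ 0.55110064 -0.20337497  0.11785515] [ 0.5427081  -0.2226846   0.11371552] [ 0.56232343 -0.18635268  0.12205578] 53 minAreaRect ((552.3524780273438, -204.0993194580078), (35.91446304321289, 16.235233306884766), 77.36163330078125)
scene holder top ((582.80615234375, -330.31719970703125), (308.5389099121094, 505.91400146484375), 42.123294830322266) 1066 0.043662579406144375
```

View pics/top_crop.png

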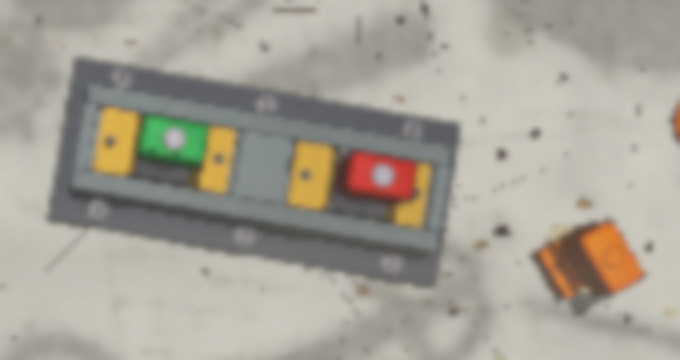

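View pics/scene_crop.png

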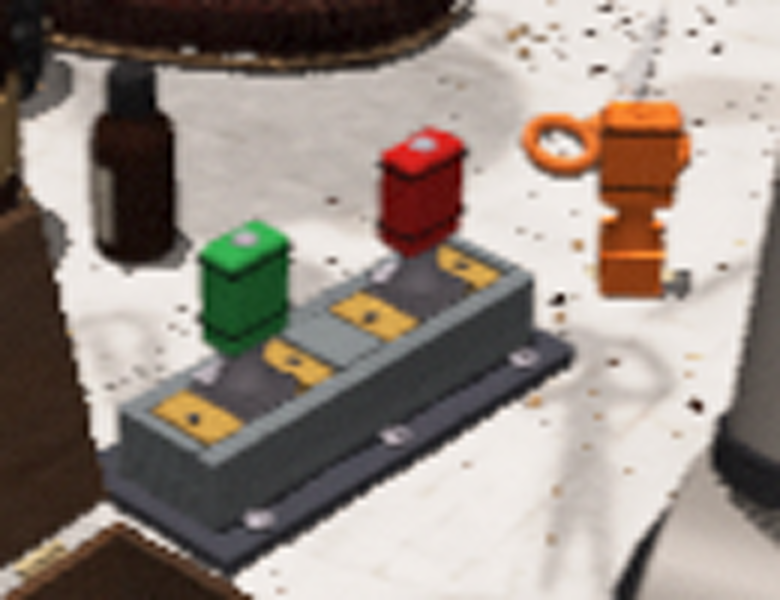

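The top crop shows the footplate corners at (78,58), (460,124), (436,287) and (48,221), the red screw at (382,175) and the green at (175,139). In the scene crop, the red screw is at (423,144) and the green at (244,239).

```bash
cat >> h.py <<'E'
def ray(n,u,v,z):
    c=camera_model(n);R=cv2.Rodrigues(c['rvec'])[0];K=c['mtx']
    r=R.T@np.array([(u-K[0,2])/K[0,0],(v-K[1,2])/K[1,1],1]);o=-R.T@c['tvec']
    return o+r*(z-o[2])/r[2]
E
python3 - <<'E'
from h import *
g=lambda n,u,v,z:ray(n,*( (310+(u-1.5)/4,210+(v-1.5)/4) if n=="top" else (290+(u-2.5)/6,180+(v-2.5)/6)),z)
C=np.array([g("top",*p,.01) for p in [(78,58),(460,124),(436,287),(48,221)]])
print(C.round(4)); c=C.mean(0);print("ctr",c,"len",np.linalg.norm(C[0]-C[1]),np.linalg.norm(C[2]-C[3]),np.linalg.norm(C[0]-C[3]),np.linalg.norm(C[1]-C[2]))
l=(C[0]-C[1])+(C[3]-C[2]);yaw=np.arctan2(l[1],l[0])-np.pi/2;print("yaw",np.degrees(yaw))
y=np.array([-np.sin(yaw),np.cos(yaw)]);print("sock L,R",c[:2]+.055*y,c[:2]-.055*y)
for n,r,gr in [("top",(382,175),(175,139)),("scene",(423,144),(244,239))]:
    a=g(n,*r,.12);b=g(n,*gr,.12);l=b-a;print(n,"red",a,"green",b,np.linalg.norm(l),np.degrees(np.arctan2(l[1],l[0]))-90)
E
```

```text
[[ 0.6135 -0.1595  0.01  ]
 [ 0.5745 -0.3791  0.01  ]
 [ 0.4811 -0.3633  0.01  ]
 [ 0.5192 -0.1418  0.01  ]]
ctr [ 0.54705805 -0.26090842  0.01      ] len 0.22300690482219987 0.22473104947356537 0.09597832519991477 0.0948059488294592
yaw -9.910132203228507
sock L,R [ 0.55652373 -0.20672908] [ 0.53759237 -0.31508776]
top red [ 0.53798823 -0.31459117  0.12      ] green [ 0.55707627 -0.20706459  0.12      ] 0.10920768264514606 -10.066238356837673
scene red [ 0.53503315 -0.31635856  0.12      ] green [ 0.55459336 -0.20798408  0.12      ] 0.1101255201712196 -10.23101041437738
```

```bash
cat >> h.py <<'E'
from scipy.spatial.transform import Rotation as Ro
def Rt(o=None):
    o=o or get_obs(); return Ro.from_euler('xyz',o['orientation'],degrees=True).as_matrix()
def togo(t):
    "delta in tool cm to world TCP target t"
    o=get_obs(); return (Rt(o).T@(np.array(t)-o['eef_pos'])*100).round(2)
E
python3 - <<'E'
from h import *
import bench
print([k for k in dir(bench) if not k.startswith('_')], getattr(bench,'grip_depth',None))
R=Rt();print(R.round(3));
zz=R[:,2];print("z az",np.degrees(np.arctan2(zz[1],zz[0])))
print(togo([.5365,-.3153,.23]),)
print(ray("top",457,275,.08))
E
```

```text
['PlanningError', 'camera_model', 'get_obs', 'grab_frame', 'grip_depth', 'sign_off'] 0.0187
[[-0.     0.945  0.327]
 [ 0.001  0.327 -0.945]
 [-1.     0.    -0.001]]
z az -70.93017836876997
[ 0.09 40.4  -5.14]
[ 0.49380627 -0.43184829  0.08      ]
```

Emit:
send_rows:
  jaw: [1,1,1,1,1]
  delta_pos:
    - [0,3.2,-0.4]
    - [0,3.2,-0.4]
    - [0,3.2,-0.4]
    - [0,3.2,-0.4]
    - [0,3.2,-0.4]
  turn: [0,0,0,0,0]
  squeeze: 60

```text
time_s: 0.52
eef_pos: [0.3173, -0.424, 0.231]
orientation: [-166.9, 90.0, 122.2]
wrist_force: [0.3, -0.2, -0.1]
finger_gap: 0.0855
```

Emit:
send_rows:
  jaw: [1,1,1,1,1]
  delta_pos:
    - [0,3.2,-0.4]
    - [0,3.2,-0.4]
    - [0,3.2,-0.4]
    - [0,3.2,-0.4]
    - [0,3.2,-0.4]
  turn: [0,0,0,0,0]

```text
time_s: 0.93
eef_pos: [0.4621, -0.3527, 0.2309]
orientation: [-147.8, 90.0, 141.3]
wrist_force: [-0.2, -0.8, 0.9]
finger_gap: 0.0851
```

Emit:
send_rows:
  jaw: [1,1,1,1,1]
  delta_pos:
    - [0,0,0]
    - [0,0,0]
    - [0,0,0]
    - [0,0,0]
    - [0,0,0]
  turn: [-6,-6,-6,-6,-6]

```text
time_s: 1.35
eef_pos: [0.4609, -0.3535, 0.2308]
orientation: [178.1, 89.9, 137.5]
wrist_force: [-0.1, -0.6, -0.6]
finger_gap: 0.086
```

Emit:
send_rows:
  jaw: [1,1,1,1,1]
  delta_pos:
    - [0,0,0]
    - [0,0,0]
    - [0,0,0]
    - [0,0,0]
    - [0,0,0]
  turn: [-6,-6,-6,-6,-6]

```text
time_s: 1.77
eef_pos: [0.4607, -0.3537, 0.2308]
orientation: [147.7, 89.9, 137.0]
wrist_force: [-0.3, -0.6, 1.0]
finger_gap: 0.0854
```

```bash
python3 - <<'E'
from h import *
R=Rt();zz=R[:,2];print(get_obs()['eef_pos'],R.round(3),"z az",np.degrees(np.arctan2(zz[1],zz[0])))
print(togo([.5365,-.3153,.23]))
E
```

```text
[ 0.46072212 -0.35368526  0.23079071] [[-0.001  0.185  0.983]
 [ 0.001  0.983 -0.185]
 [-1.     0.001 -0.001]] z az -10.63694885227587
[0.08 5.17 6.74]
```

Emit:
send_rows:
  jaw: [1,1,1,1,1]
  delta_pos:
    - [0,1.7,2.2]
    - [0,1.7,2.2]
    - [0,1.77,2.34]
    - [0,0,0]
    - [0,0,0]
  turn: [-0.5,0,0,0,0]

```text
time_s: 2.18
eef_pos: [0.5373, -0.3144, 0.2304]
orientation: [159.6, 89.9, 149.3]
wrist_force: [-0.8, 0.0, -0.2]
finger_gap: 0.0854
```

Emit:
send_rows:
  jaw: [1,1,1,1,1]
  delta_pos:
    - [2,0,0]
    - [2,0,0]
    - [2,0,0]
    - [0,0,0]
    - [0,0,0]
  turn: [0,0,0,0,0]

```text
time_s: 2.6
eef_pos: [0.5354, -0.3157, 0.1706]
orientation: [160.3, 89.8, 149.8]
wrist_force: [0.1, -0.7, 1.4]
finger_gap: 0.0855
```

```bash
python3 - <<'E'
from h import *
R=Rt();zz=R[:,2];print(get_obs()['eef_pos'],R.round(3),"z az",np.degrees(np.arctan2(zz[1],zz[0])))
print(togo([.5365,-.3153,.081]))
p,d=grab_frame("scene");cv2.imwrite("pics/s1.png",cv2.resize(p[100:300,270:470],None,fx=3,fy=3,interpolation=cv2.INTER_CUBIC))
E
```

```text
[ 0.53542695 -0.31571226  0.1706354 ] [[-0.002  0.182  0.983]
 [ 0.001  0.983 -0.182]
 [-1.     0.001 -0.003]] z az -10.487114953415075
[8.96 0.05 0.12]
```

View pics/s1.png

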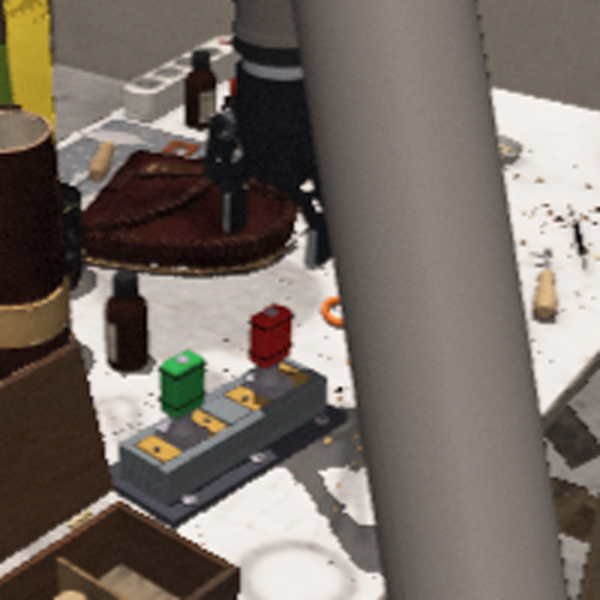

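The gripper is open above the red die, at about (270,335) in this crop, and lined up with it. I'll descend.

Emit:
send_rows:
  jaw: [1,1,1,1,1]
  delta_pos:
    - [2,0,0]
    - [2,0,0.1]
    - [2,0.05,0]
    - [2,0,0]
    - [0.96,0,0]
  turn: [0,0,0,0,0]

```text
time_s: 3.07
eef_pos: [0.5374, -0.3153, 0.0811]
orientation: [171.9, 90.0, 161.4]
wrist_force: [0.1, 0.9, 0.6]
finger_gap: 0.0852
```

Emit:
send_rows:
  jaw: [0,-0.3,-0.3,-0.3,-0.3]
  delta_pos:
    - [0,0,0]
    - [0,0,0]
    - [0,0,0]
    - [0,0,0]
    - [0,0,0]
  turn: [-0.3,0,0,0,0]

```text
time_s: 3.48
eef_pos: [0.5383, -0.3156, 0.0831]
orientation: [-29.4, 89.9, -39.6]
wrist_force: [0.5, 0.4, -0.3]
finger_gap: 0.0299
```

```bash
python3 - <<'E'
from h import *
R=Rt();zz=R[:,2];print(get_obs()['eef_pos'],"z az",np.degrees(np.arctan2(zz[1],zz[0])),get_obs()['finger_gap'],get_obs()['wrist_force'])
for n,(x0,y0) in {"scene":(290,140),"top":(320,190)}.items():
    p,d=grab_frame(n);cv2.imwrite(f"pics/{n}2.png",cv2.resize(p[y0:y0+130,x0:x0+130],None,fx=4,fy=4,interpolation=cv2.INTER_CUBIC))
E
```

```text
[ 0.53832078 -0.31558849  0.083097  ] z az -10.12875143556384 0.02994705895021006 [ 0.45836722  0.40842432 -0.271033  ]
```

View pics/scene2.png

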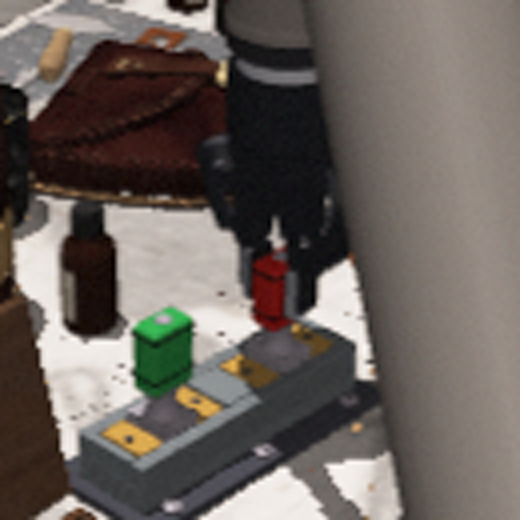

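View pics/top2.png

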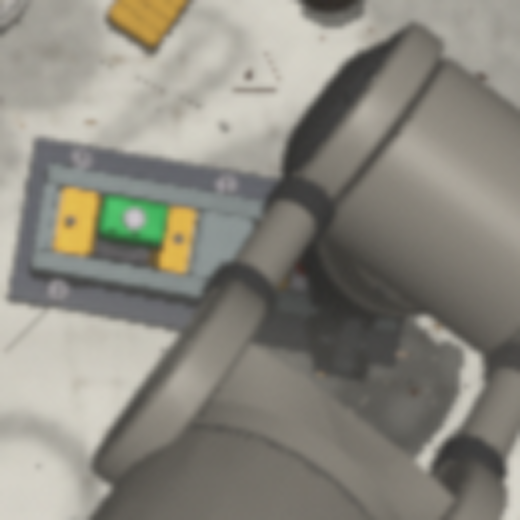

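The fingers straddle the red grip at (272,290) in the scene crop. I'll close on it.

Emit:
send_rows:
  jaw: [-0.5,-0.6,-1,-1,-1]
  delta_pos:
    - [0,0,0]
    - [0,0,0]
    - [0,0,0]
    - [0,0,0]
    - [0,0,0]
  turn: [0,0,0,0,0]

```text
time_s: 4.0
eef_pos: [0.5373, -0.3151, 0.0823]
orientation: [-160.5, 90.0, -170.6]
wrist_force: [-3.1, 0.9, 6.1]
finger_gap: 0.0211
```

```bash
python3 - <<'E'
from h import *
o=get_obs();R=Rt();print(o['eef_pos'],o['finger_gap'],"tool force",R.T@o['wrist_force'],R.T@o['ft_torque'])
E
```

```text
[ 0.53731565 -0.31510868  0.08233296] 0.021060619438910487 tool force [-6.13757755  0.31489462 -3.21722589] [0.01211041 0.67430362 0.04091799]
```

Emit:
send_rows:
  jaw: [-1,-1,-1,-1,-1]
  delta_pos:
    - [-0.03,0.25,0]
    - [-0.03,0.25,0]
    - [-0.03,0.25,0]
    - [-0.03,0.25,0]
    - [-0.03,0.25,0]
  turn: [0,0,0,0,0]
  squeeze: 70

```text
time_s: 4.42
eef_pos: [0.5387, -0.3074, 0.0832]
orientation: [-89.1, 89.6, -99.3]
wrist_force: [-6.4, -17.5, -4.3]
finger_gap: 0.0211
```

Emit:
send_rows:
  jaw: [-1,-1,-1]
  delta_pos:
    - [0,0,0]
    - [0,0,0]
    - [0,0,0]
  turn: [0,0,0]

```text
time_s: 4.67
eef_pos: [0.5388, -0.3069, 0.0833]
orientation: [-89.7, 89.6, -99.9]
wrist_force: [-5.7, -12.7, -1.7]
finger_gap: 0.0212
```

```bash
cat >> h.py <<'E'
import os
def look(name):
    o=get_obs();R=Rt(o);e=o['eef_pos']-np.array([.5373,-.3151,.0823])
    hy=Ro.from_euler('z',-10.1,degrees=True).as_matrix()
    print("t",o['time_s'],"holder-frame shift mm",(hy.T@e*1000).round(1),"gap",round(o['finger_gap'],4),"F holder",(hy.T@o['wrist_force']).round(1),"M",(hy.T@o['ft_torque']).round(2), "az",np.degrees(np.arctan2(R[1,2],R[0,2])).round(2))
    p,d=grab_frame("scene");cv2.imwrite(f"pics/{name}.png",cv2.resize(p[170:270,300:400],None,fx=6,fy=6,interpolation=cv2.INTER_CUBIC))
E
python3 - <<'E'
from h import *
look("l1")
E
```

```text
t 4.6667 holder-frame shift mm [0.  8.4 1. ] gap 0.0212 F holder [ -3.4 -13.5  -1.7] M [-2.78  0.68  0.01] az -10.15
```

View pics/l1.png

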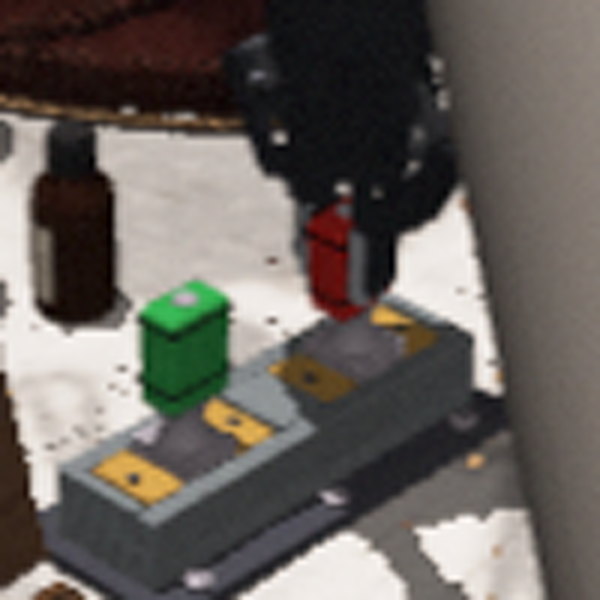

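The red die leans left (grip top (340,200), bottom (345,310)). The shift so far is 8.4 mm, about 0.11 rad, so I'll push further.

Emit:
send_rows:
  jaw: [-1,-1,-1,-1,-1]
  delta_pos:
    - [-0.03,0.2,0]
    - [-0.02,0.2,0]
    - [-0.02,0.1,0]
    - [0,0,0]
    - [0,0,0]
  turn: [0,0,0,0,0]

```text
time_s: 5.13
eef_pos: [0.5395, -0.3026, 0.0836]
orientation: [-90.9, 89.6, -101.0]
wrist_force: [-6.1, -16.6, -5.0]
finger_gap: 0.0211
```

```bash
python3 - <<'E'
from h import *
look("l2")
E
```

```text
t 5.1333 holder-frame shift mm [-0.  12.7  1.3] gap 0.0211 F holder [ -3.1 -17.4  -5. ] M [-3.21  0.53 -0.02] az -10.16
```

View pics/l2.png

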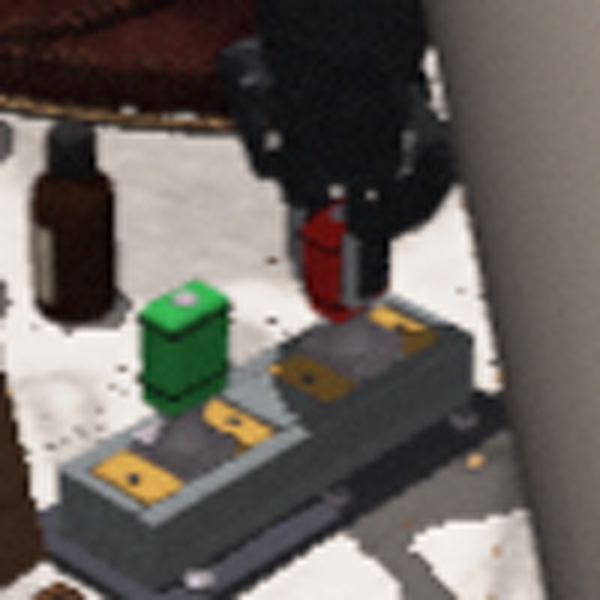

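Emit:
send_rows:
  jaw: [-1,-1,-1,-1,-1]
  delta_pos:
    - [-0.06,-0.4,0]
    - [-0.06,-0.4,0]
    - [-0.06,-0.4,0]
    - [-0.06,-0.4,0]
    - [-0.06,-0.4,0]
  turn: [0,0,0,0,0]

```text
time_s: 5.6
eef_pos: [0.5375, -0.3127, 0.0856]
orientation: [110.0, 89.5, 99.9]
wrist_force: [3.6, 15.7, -0.3]
finger_gap: 0.0213
```

Emit:
send_rows:
  jaw: [-1,-1,-1,-1,-1]
  delta_pos:
    - [-0.04,-0.4,0]
    - [-0.04,-0.4,0]
    - [-0.04,-0.4,0]
    - [0,0,0]
    - [0,0,0]
  turn: [0,0,0,0,0]

```text
time_s: 6.02
eef_pos: [0.5355, -0.3247, 0.0877]
orientation: [108.5, 89.5, 98.4]
wrist_force: [1.2, 13.8, 2.5]
finger_gap: 0.0217
```

```bash
python3 - <<'E'
from h import *
look("r1")
E
```

```text
t 6.0167 holder-frame shift mm [-0.1 -9.8  5.4] gap 0.0217 F holder [-1.2 13.8  2.5] M [2.74 0.23 0.01] az -10.1
```

View pics/r1.png

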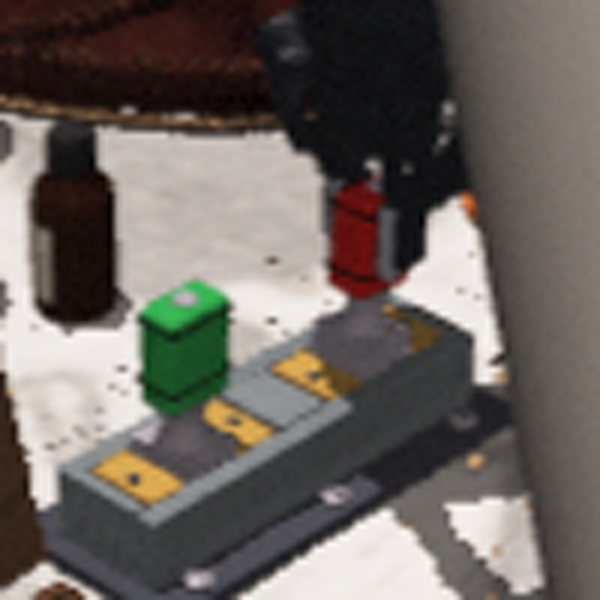

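It now leans right, shifted −9.8 mm and risen about 5 mm. I'll lean it a little more to match the left swing.

Emit:
send_rows:
  jaw: [-1,-1,-1,-1]
  delta_pos:
    - [0,-0.2,0]
    - [0,-0.15,0]
    - [0,0,0]
    - [0,0,0]
  turn: [0,0,0,0]

```text
time_s: 6.4
eef_pos: [0.535, -0.3275, 0.0878]
orientation: [108.0, 89.5, 97.9]
wrist_force: [1.1, 15.9, 3.4]
finger_gap: 0.0211
```

```bash
python3 - <<'E'
from h import *
look("r2")
E
```

```text
t 6.4 holder-frame shift mm [ -0.1 -12.6   5.5] gap 0.0211 F holder [-1.7 15.8  3.4] M [ 3.07  0.2  -0.03] az -10.09
```

View pics/r2.png

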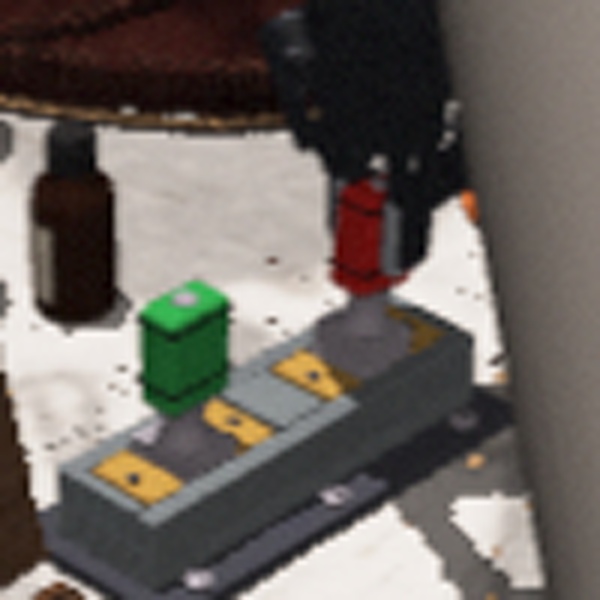

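The right lean is clear: grip top (372,185), bottom (355,290). Next I'll swing left, easing up 3 mm.

Emit:
send_rows:
  jaw: [-1,-1,-1,-1,-1]
  delta_pos:
    - [-0.04,0.4,0]
    - [-0.04,0.4,0]
    - [-0.04,0.4,0]
    - [-0.04,0.4,0]
    - [-0.04,0.4,0]
  turn: [0,0,0,0,0]

```text
time_s: 6.87
eef_pos: [0.5371, -0.3168, 0.0898]
orientation: [-92.8, 89.6, -102.9]
wrist_force: [-4.4, -11.7, -4.2]
finger_gap: 0.0213
```

Emit:
send_rows:
  jaw: [-1,-1,-1,-1,-1]
  delta_pos:
    - [-0.04,0.4,0]
    - [-0.04,0.4,0]
    - [-0.04,0.4,0]
    - [0,0,0]
    - [0,0,0]
  turn: [0,0,0,0,0]

```text
time_s: 7.28
eef_pos: [0.5392, -0.3051, 0.0917]
orientation: [-89.2, 89.6, -99.3]
wrist_force: [-5.3, -11.6, -2.4]
finger_gap: 0.0213
```

```bash
python3 - <<'E'
from h import *
look("l3")
E
```

```text
t 7.2833 holder-frame shift mm [ 0.1 10.2  9.4] gap 0.0213 F holder [ -3.2 -12.3  -2.4] M [-2.64  0.79  0.01] az -10.13
```

View pics/l3.png

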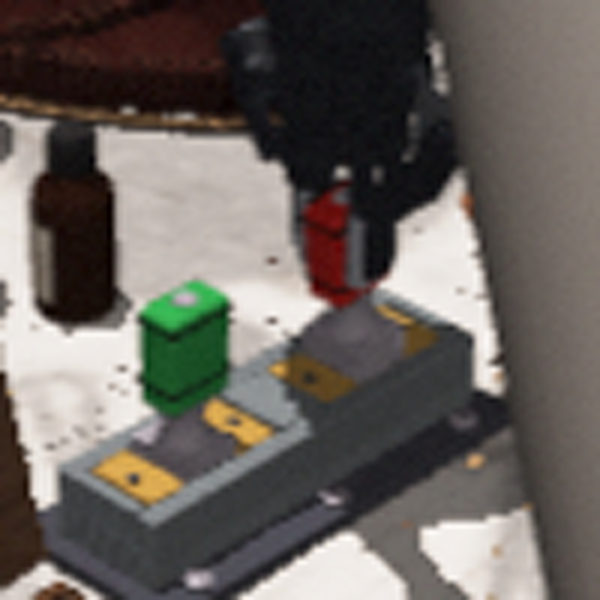

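Leaning left again, with the foot about 10 mm up. Now I'll bring it upright while the jaws still hold it, before the last lift.

Emit:
send_rows:
  jaw: [-1,-1,-1,-1,-1]
  delta_pos:
    - [0,-0.5,0]
    - [0,-0.5,0]
    - [0,-0.5,0]
    - [0,-0.45,0]
    - [0,0,0]
  turn: [0,0,0,0,0]

```text
time_s: 7.75
eef_pos: [0.5371, -0.3171, 0.0918]
orientation: [102.3, 89.6, 92.1]
wrist_force: [-2.0, 12.1, 7.1]
finger_gap: 0.0214
```

```bash
python3 - <<'E'
from h import *
look("c1")
E
```

```text
t 7.75 holder-frame shift mm [ 0.1 -2.   9.5] gap 0.0214 F holder [-4.1 11.6  7.1] M [ 2.58  0.57 -0.04] az -10.15
```

View pics/c1.png

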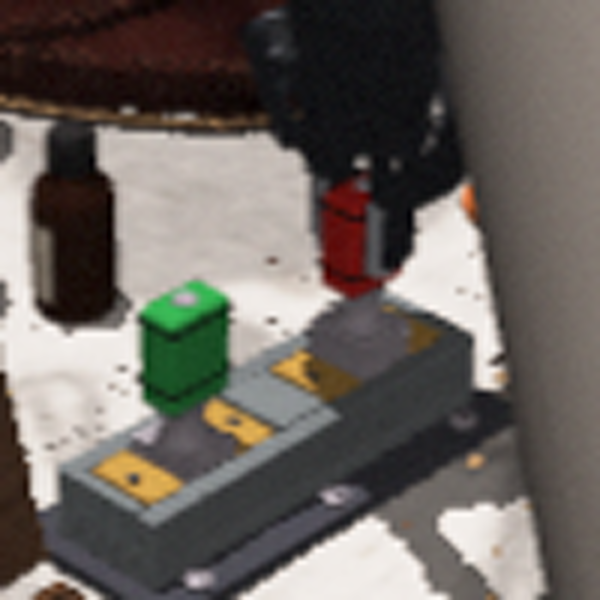

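```bash
cat >> h.py <<'E'
def lean(name):
    p,d=grab_frame("scene"); W=cloud("scene",d)
    hsv=cv2.cvtColor(p,cv2.COLOR_BGR2HSV)
    out=[]
    for nm,m,roi in [("red",(hsv[...,0]<6)|(hsv[...,0]>172),(180,235,340,380)),("green",abs(hsv[...,0].astype(int)-65)<20,(210,245,315,345))]:
        k=np.zeros((480,640),bool);k[roi[0]:roi[1],roi[2]:roi[3]]=1
        m=m&k&(hsv[...,1]>110)&(hsv[...,2]>40)
        pts=[]
        for r in range(480):
            c=np.where(m[r])[0]
            if len(c)>3: pts.append((r,c.min(),c.max()))
        print(nm,pts)
    a=p[195:250,310:380]
    cv2.imwrite(f"pics/{name}.png",cv2.resize(a,None,fx=10,fy=10,interpolation=cv2.INTER_LANCZOS4))
E
python3 - <<'E'
from h import *
lean("c1z")
E
```

```text
red [(201, np.int64(355), np.int64(359)), (202, np.int64(354), np.int64(361)), (203, np.int64(354), np.int64(361)), (204, np.int64(354), np.int64(360)), (205, np.int64(353), np.int64(360)), (206, np.int64(354), np.int64(360)), (207, np.int64(354), np.int64(360)), (208, np.int64(354), np.int64(360)), (209, np.int64(354), np.int64(360)), (210, np.int64(354), np.int64(360)), (211, np.int64(354), np.int64(360)), (212, np.int64(354), np.int64(360)), (213, np.int64(354), np.int64(360)), (214, np.int64(354), np.int64(360)), (215, np.int64(354), np.int64(360)), (216, np.int64(354), np.int64(362)), (217, np.int64(355), np.int64(363)), (218, np.int64(356), np.int64(361))]
green [(218, np.int64(332), np.int64(335)), (219, np.int64(327), np.int64(336)), (220, np.int64(325), np.int64(337)), (221, np.int64(324), np.int64(337)), (222, np.int64(324), np.int64(337)), (223, np.int64(324), np.int64(337)), (224, np.int64(324), np.int64(337)), (225, np.int64(324), np.int64(337)), (226, np.int64(324), np.int64(337)), (227, np.int64(324), np.int64(337)), (228, np.int64(324), np.int64(337)), (229, np.int64(324), np.int64(337)), (230, np.int64(324), np.int64(337)), (231, np.int64(324), np.int64(337)), (232, np.int64(324), np.int64(337)), (233, np.int64(324), np.int64(337)), (234, np.int64(324), np.int64(336)), (235, np.int64(324), np.int64(335)), (236, np.int64(324), np.int64(333)), (237, np.int64(326), np.int64(331))]
```

View pics/c1z.png

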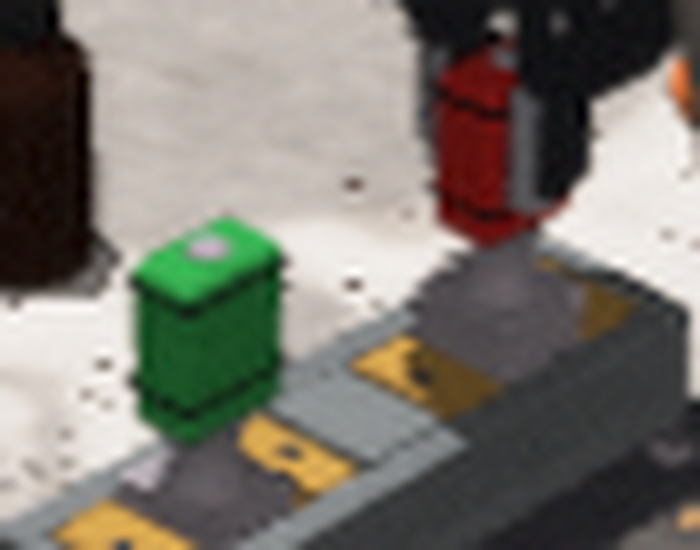

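The red grip's left edge (354→354 px) is vertical, like the green one's (324→324). The last small swing eases the foot out of the jaws.

Emit:
send_rows:
  jaw: [-1,-1,-1,-1,-1]
  delta_pos:
    - [-0.04,0.4,0]
    - [-0.04,0.4,0]
    - [-0.04,0.3,0]
    - [0,0,0]
    - [0,0,0]
  turn: [0,0,0,0,0]

```text
time_s: 8.27
eef_pos: [0.5378, -0.3127, 0.0922]
orientation: [-93.6, 89.7, -103.7]
wrist_force: [-4.8, -10.1, -4.8]
finger_gap: 0.0213
```

```bash
python3 - <<'E'
from h import *
look("c2")
lean("c2z")
E
```

```text
t 8.2667 holder-frame shift mm [0.1 2.4 9.9] gap 0.0213 F holder [ -3.  -10.8  -4.8] M [-2.2   0.62 -0.02] az -10.12
red [(202, np.int64(354), np.int64(358)), (203, np.int64(353), np.int64(360)), (204, np.int64(353), np.int64(359)), (205, np.int64(353), np.int64(359)), (206, np.int64(353), np.int64(359)), (207, np.int64(352), np.int64(359)), (208, np.int64(353), np.int64(359)), (209, np.int64(353), np.int64(359)), (210, np.int64(353), np.int64(359)), (211, np.int64(353), np.int64(359)), (212, np.int64(353), np.int64(359)), (213, np.int64(353), np.int64(359)), (214, np.int64(353), np.int64(359)), (215, np.int64(353), np.int64(359)), (216, np.int64(353), np.int64(359)), (217, np.int64(354), np.int64(362)), (218, np.int64(355), np.int64(361)), (219, np.int64(356), np.int64(359))]
green [(218, np.int64(332), np.int64(335)), (219, np.int64(327), np.int64(336)), (220, np.int64(325), np.int64(337)), (221, np.int64(324), np.int64(337)), (222, np.int64(324), np.int64(337)), (223, np.int64(324), np.int64(337)), (224, np.int64(324), np.int64(337)), (225, np.int64(324), np.int64(337)), (226, np.int64(324), np.int64(337)), (227, np.int64(324), np.int64(337)), (228, np.int64(324), np.int64(337)), (229, np.int64(324), np.int64(337)), (230, np.int64(324), np.int64(337)), (231, np.int64(324), np.int64(337)), (232, np.int64(324), np.int64(337)), (233, np.int64(324), np.int64(337)), (234, np.int64(324), np.int64(336)), (235, np.int64(324), np.int64(335)), (236, np.int64(324), np.int64(333)), (237, np.int64(326), np.int64(331))]
```

View pics/c2z.png

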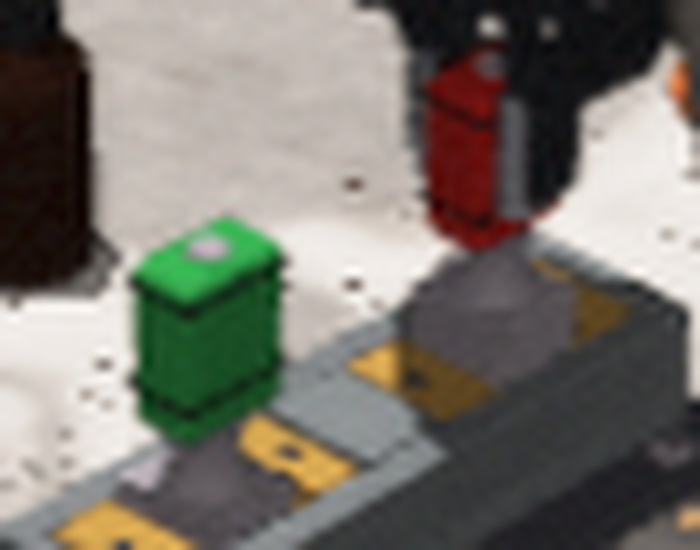

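Only slightly left of upright. I'll swing back while easing up, and watch for the release.

Emit:
send_rows:
  jaw: [-1,-1,-1,-1,-1]
  delta_pos:
    - [-0.1,-0.35,0]
    - [-0.1,-0.35,0]
    - [-0.1,-0.2,0]
    - [-0.05,0,0]
    - [0,0,0]
  turn: [0,0,0,0,0]

```text
time_s: 8.78
eef_pos: [0.537, -0.3158, 0.0927]
orientation: [120.3, 89.6, 110.2]
wrist_force: [6.0, 4.2, -20.6]
finger_gap: 0.0211
```

```bash
python3 - <<'E'
from h import *
look("c3")
lean("c3z")
E
```

```text
t 8.7833 holder-frame shift mm [-0.2 -0.8 10.4] gap 0.0211 F holder [  5.2   5.2 -20.6] M [ 1.11 -1.1   0.  ] az -10.14
red [(201, np.int64(355), np.int64(358)), (202, np.int64(354), np.int64(361)), (203, np.int64(353), np.int64(361)), (204, np.int64(354), np.int64(360)), (205, np.int64(353), np.int64(360)), (206, np.int64(354), np.int64(358)), (207, np.int64(354), np.int64(360)), (208, np.int64(354), np.int64(360)), (209, np.int64(353), np.int64(360)), (210, np.int64(354), np.int64(360)), (211, np.int64(354), np.int64(360)), (212, np.int64(354), np.int64(359)), (213, np.int64(354), np.int64(359)), (214, np.int64(354), np.int64(359)), (215, np.int64(354), np.int64(360)), (216, np.int64(354), np.int64(362)), (217, np.int64(355), np.int64(362)), (218, np.int64(356), np.int64(361))]
green [(218, np.int64(332), np.int64(335)), (219, np.int64(327), np.int64(336)), (220, np.int64(325), np.int64(337)), (221, np.int64(324), np.int64(337)), (222, np.int64(324), np.int64(337)), (223, np.int64(324), np.int64(337)), (224, np.int64(324), np.int64(337)), (225, np.int64(324), np.int64(337)), (226, np.int64(324), np.int64(337)), (227, np.int64(324), np.int64(337)), (228, np.int64(324), np.int64(337)), (229, np.int64(324), np.int64(337)), (230, np.int64(324), np.int64(337)), (231, np.int64(324), np.int64(337)), (232, np.int64(324), np.int64(337)), (233, np.int64(324), np.int64(337)), (234, np.int64(324), np.int64(336)), (235, np.int64(324), np.int64(335)), (236, np.int64(324), np.int64(333)), (237, np.int64(326), np.int64(331))]
```

View pics/c3z.png

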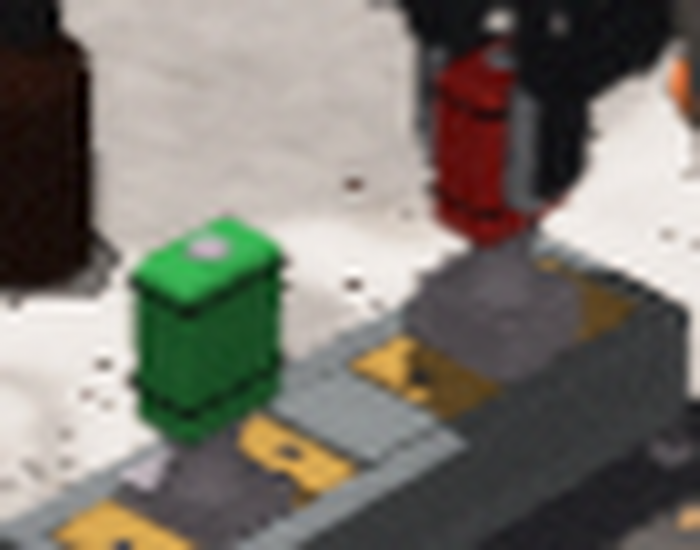

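It's upright, with a 20 N upward preload. I'll make small swings so it eases out without a jerk.

Emit:
send_rows:
  jaw: [-1,-1,-1,-1]
  delta_pos:
    - [0,0.35,0]
    - [0,0.35,0]
    - [0,0.3,0]
    - [0,0,0]
  turn: [0,0,0,0]

```text
time_s: 9.22
eef_pos: [0.5378, -0.3107, 0.0933]
orientation: [-123.6, 89.8, -133.7]
wrist_force: [0.2, -11.2, -24.0]
finger_gap: 0.0209
```

Emit:
send_rows:
  jaw: [-1,-1,-1,-1]
  delta_pos:
    - [0,-0.35,0]
    - [0,-0.35,0]
    - [0,-0.2,0]
    - [0,0,0]
  turn: [0,0,0,0]

```text
time_s: 9.55
eef_pos: [0.5371, -0.3144, 0.0936]
orientation: [116.6, 89.6, 106.5]
wrist_force: [5.2, 7.0, -20.7]
finger_gap: 0.0215
```

```bash
python3 - <<'E'
from h import *
look("c4")
E
```

```text
t 9.55 holder-frame shift mm [-0.3  0.7 11.3] gap 0.0215 F holder [  3.9   7.8 -20.7] M [ 1.61 -0.95  0.04] az -10.15
```

Emit:
send_rows:
  jaw: [-1,-1,-1,-1,-1]
  delta_pos:
    - [0,-0.2,0]
    - [0,-0.2,0]
    - [-0.05,0.3,0]
    - [-0.05,0.3,0]
    - [0,0,0]
  turn: [0,0,0,0,0]

```text
time_s: 10.02
eef_pos: [0.5369, -0.3146, 0.0946]
orientation: [160.9, 89.8, 150.8]
wrist_force: [3.2, -1.5, -25.9]
finger_gap: 0.0217
```

```bash
python3 - <<'E'
from h import *
look("c5")
lean("c5z")
E
```

```text
t 10.0167 holder-frame shift mm [-0.5  0.4 12.3] gap 0.0217 F holder [  3.4  -0.9 -25.9] M [-0.21 -0.78  0.01] az -10.09
red [(201, np.int64(354), np.int64(359)), (202, np.int64(354), np.int64(360)), (203, np.int64(353), np.int64(360)), (204, np.int64(354), np.int64(360)), (205, np.int64(354), np.int64(360)), (206, np.int64(353), np.int64(359)), (207, np.int64(353), np.int64(360)), (208, np.int64(353), np.int64(359)), (209, np.int64(353), np.int64(359)), (210, np.int64(353), np.int64(359)), (211, np.int64(353), np.int64(359)), (212, np.int64(354), np.int64(359)), (213, np.int64(353), np.int64(359)), (214, np.int64(354), np.int64(359)), (215, np.int64(354), np.int64(360)), (216, np.int64(354), np.int64(363)), (217, np.int64(356), np.int64(362)), (218, np.int64(357), np.int64(360))]
green [(218, np.int64(332), np.int64(335)), (219, np.int64(327), np.int64(336)), (220, np.int64(325), np.int64(337)), (221, np.int64(324), np.int64(337)), (222, np.int64(324), np.int64(337)), (223, np.int64(324), np.int64(337)), (224, np.int64(324), np.int64(337)), (225, np.int64(324), np.int64(337)), (226, np.int64(324), np.int64(337)), (227, np.int64(324), np.int64(337)), (228, np.int64(324), np.int64(337)), (229, np.int64(324), np.int64(337)), (230, np.int64(324), np.int64(337)), (231, np.int64(324), np.int64(337)), (232, np.int64(324), np.int64(337)), (233, np.int64(324), np.int64(337)), (234, np.int64(324), np.int64(336)), (235, np.int64(324), np.int64(335)), (236, np.int64(324), np.int64(333)), (237, np.int64(326), np.int64(331)), (238, np.int64(327), np.int64(330))]
```

View pics/c5z.png

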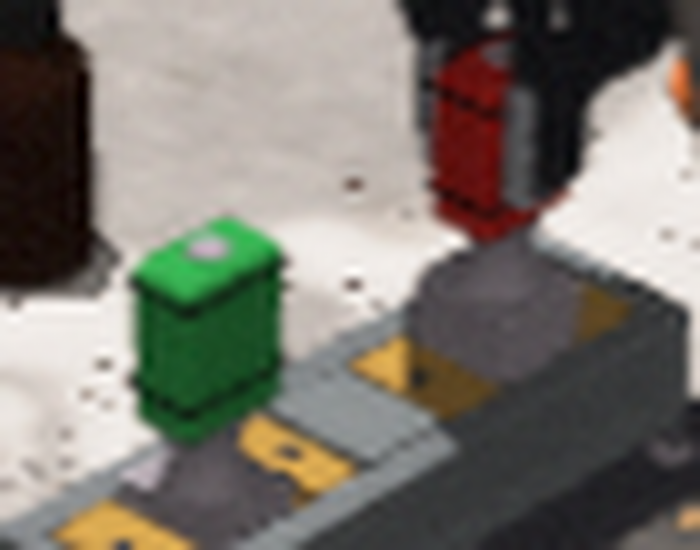

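Emit:
send_rows:
  jaw: [-1,-1,-1,-1,-1]
  delta_pos:
    - [-0.05,0.2,0]
    - [-0.05,0,0]
    - [0,-0.3,0]
    - [0,-0.1,0]
    - [0,0.2,0]
  turn: [0,0,0,0,0]

```text
time_s: 10.53
eef_pos: [0.5383, -0.317, 0.1]
orientation: [-34.5, 89.8, -44.6]
wrist_force: [-0.7, 0.3, -1.5]
finger_gap: 0.0214
```

```bash
python3 - <<'E'
from h import *
look("c6")
E
```

```text
t 10.5333 holder-frame shift mm [ 1.3 -1.6 17.7] gap 0.0214 F holder [-0.8  0.2 -1.5] M [-0.13  0.08 -0.01] az -10.16
```

View pics/c6.png

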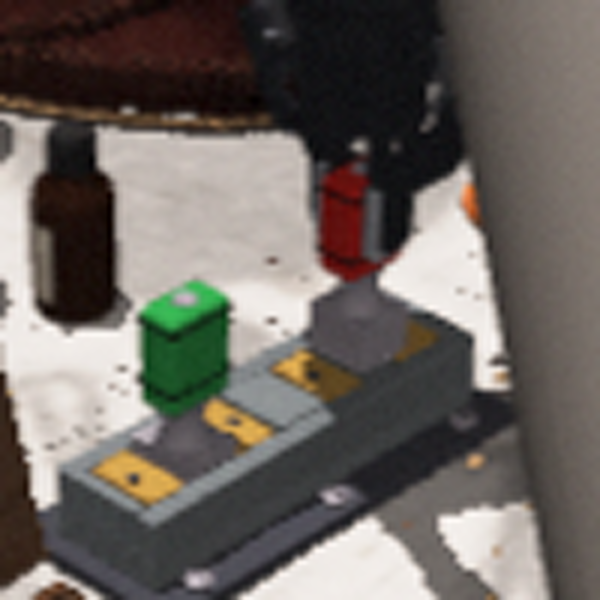

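The die is free: the force has dropped to 1.5 N and it is held upright. I'll raise it 2 cm and recentre it over the socket.

Emit:
send_rows:
  jaw: [-1,-1,-1,-1,-1]
  delta_pos:
    - [-0.5,0,0]
    - [-0.5,0,0]
    - [-0.5,0.1,-0.05]
    - [-0.5,0.05,0]
    - [0,0,0]
  turn: [0,0,0,0,0]

```text
time_s: 11.0
eef_pos: [0.5381, -0.3143, 0.1198]
orientation: [-26.6, 89.8, -36.7]
wrist_force: [0.3, -0.2, -1.8]
finger_gap: 0.0212
```

Emit:
send_rows:
  jaw: [-1,-1,-1,-1,-1]
  delta_pos:
    - [0,0,0]
    - [0,0,0]
    - [0,0,0]
    - [0,0,0]
    - [0,0,0]
  turn: [0,0,0,0,0]

```text
time_s: 11.42
eef_pos: [0.5373, -0.314, 0.1177]
orientation: [162.7, 90.0, 152.5]
wrist_force: [-0.1, -0.5, -2.5]
finger_gap: 0.0212
```

```bash
python3 - <<'E'
from h import *
look("f1")
lean("f1z")
p,d=grab_frame("top");cv2.imwrite("pics/f1top.png",p)
E
```

```text
t 11.4167 holder-frame shift mm [-0.2  1.1 35.4] gap 0.0212 F holder [ 0.  -0.5 -2.5] M [ 0.   -0.   -0.03] az -10.13
red [(193, np.int64(354), np.int64(358)), (194, np.int64(354), np.int64(360)), (195, np.int64(353), np.int64(360)), (196, np.int64(354), np.int64(360)), (197, np.int64(353), np.int64(360)), (198, np.int64(353), np.int64(359)), (199, np.int64(353), np.int64(360)), (200, np.int64(353), np.int64(360)), (201, np.int64(353), np.int64(359)), (202, np.int64(353), np.int64(359)), (203, np.int64(353), np.int64(359)), (204, np.int64(353), np.int64(359)), (205, np.int64(353), np.int64(359)), (206, np.int64(354), np.int64(359)), (207, np.int64(353), np.int64(365)), (208, np.int64(353), np.int64(363)), (209, np.int64(354), np.int64(362)), (210, np.int64(356), np.int64(361))]
green [(218, np.int64(332), np.int64(335)), (219, np.int64(327), np.int64(336)), (220, np.int64(325), np.int64(337)), (221, np.int64(324), np.int64(337)), (222, np.int64(324), np.int64(337)), (223, np.int64(324), np.int64(337)), (224, np.int64(324), np.int64(337)), (225, np.int64(324), np.int64(337)), (226, np.int64(324), np.int64(337)), (227, np.int64(324), np.int64(337)), (228, np.int64(324), np.int64(337)), (229, np.int64(324), np.int64(337)), (230, np.int64(324), np.int64(337)), (231, np.int64(324), np.int64(337)), (232, np.int64(324), np.int64(337)), (233, np.int64(324), np.int64(337)), (234, np.int64(324), np.int64(336)), (235, np.int64(324), np.int64(335)), (236, np.int64(324), np.int64(333)), (237, np.int64(326), np.int64(331))]
```

View pics/f1.png

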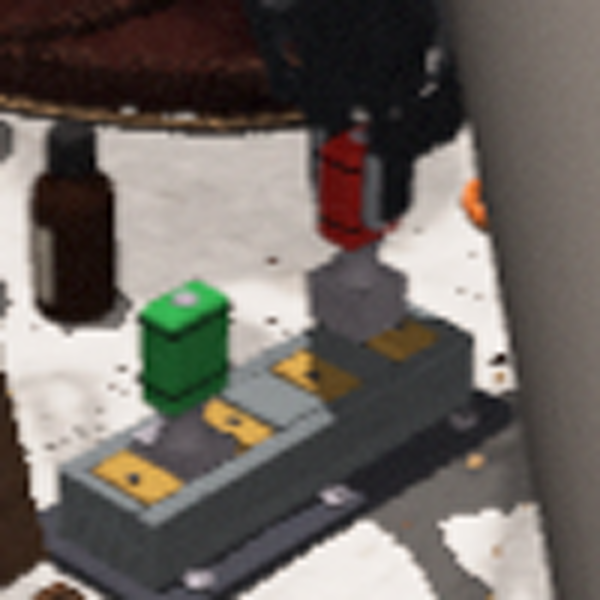

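View pics/f1top.png

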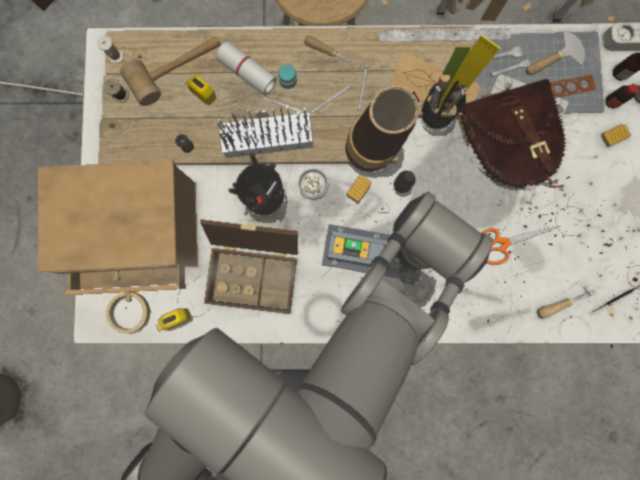

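The red die hangs upright, its foot bottom at about (355,340), clear of the empty socket. The green die is still seated at the same pixels, and in the top view the rivet dish, beeswax and bottle stand where they were. Handing in.

```bash
python3 - <<'E'
from bench import *
o=get_obs();print(o['eef_pos'],o['dq'].round(2),o['finger_gap'])
print(sign_off())
E
```

```text
[ 0.537376   -0.31402764  0.11785137] [ 0.04 -0.08 -0.16 -0.11  0.06  0.08] 0.021442124027785097
the job is handed in; nothing more can be done
None
```

The red die is out of the right-hand (−y) socket, and I handed in with it still gripped and upright over that socket. The job took about 11.5 s.

**How it went:**
- I gripped the red grip along x, about 73 mm up, with 60 N, then 70 N.
- I leaned it left about 0.17 rad (grip moved 12.7 mm).
- I then leaned it right (12.6 mm), easing it up to about 5.5 mm, and left again (10.2 mm), up to about 9.5 mm.
- After that I brought it upright in the jaws. A few small swings under a pull of about 20–26 N freed it just above 12 mm.
- On release it sprang up about 5 mm. I raised it another 2 cm.

**Last checks:**
- **Height:** the grip had risen 35 mm, so the foot should be about 17–18 mm above the holder, allowing about 1 mm for slip in the pads.
- **Position:** the grip was about 1 mm to the left (+y) of where I gripped it.
- **Upright:** the edge of the red grip is vertical in the picture, like the green one's, to within about 2°. That is as fine as the image can show.
- **Grip:** the finger gap was 21 mm, and the measured load of 2.5 N matches the die's weight.
- **Surroundings:** the green die's outline did not change. The rivet dish, beeswax and dye bottle had not visibly moved in the top view, nor had the yellow tape measure by the drawers. Most of the orange look-alike was hidden by the arm in the last pictures, so I could not check it fully.

The arm gave way by about 4 mm under load, so each swing was commanded further than the die moved. The leans above come from the measured positions, not from the commands. No other check failed or disagreed.

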